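# Gauge a differential cross shaft on the ring stand

### The job

Three steel parts stand on the bench: a thin pin, a solid shaft of middle thickness and a thick sleeve. Pick up the middle one, the shaft, and lower it upright through the rings of the gauge stand, the large top one and then the middle one, until the small bottom ring stops it; do not let it drop. Let go and leave it standing there, without disturbing the pin and the sleeve.

Things in the scene. Friction and masses are not known exactly. Their poses are not given: they have to be found in the camera images.
- shaft_centre (a point): The part to gauge: solid round steel shaft, 28 mm in diameter, 130 mm long, about 0.6 kg, with two narrow dark bands, standing upright on the bench. The point is its centre, half-way up (65 mm above its foot); z runs along it. Hold it near its top: once it is stopped only its top 60 mm stand out of the rings.
- stop_ring (a point): Fixed ring gauge stand: grey 130 mm square base, three flat steel rings (80 mm outside, 10 mm thick) on one vertical axis. From the top down, bore and height of upper face above the bench: 60 at 115, 48 at 80, 18 at 45 mm. Two 12 mm posts at y = -50 and +50 mm end level with the top ring. The point is the centre of the bottom ring's upper face, where the shaft comes to stand; z up.
- thin_pin_centre (a point): To be left standing where it is: a thin steel pin standing upright, 14 mm in diameter and 100 mm long. The point is its centre, half-way up; z runs along it.
- sleeve_centre (a point): To be left standing where it is: a thick steel sleeve (tube) standing upright, 54 mm outside and 40 mm inside diameter, 110 mm long. The point is its centre, half-way up; z runs along it.
Mind the look-alikes: they are no part of the job. Leave any purple look-alike of the part that bears shaft_centre alone. Of the things that look like the part that bears stop_ring, take the one that is farthest from the robot's base at the start.

How it is judged:
On the way:
1. the shaft, still held, has been lowered through the top and middle rings until it is stopped by the bottom ring (foot within 10 mm above it) (z of shaft_centre in the frame of stop_ring between 0.058 and 0.075 m and horizontal distance between shaft_centre and stop_ring below 0.015 m and angle between shaft_centre's own z axis and vertical below 0.14 rad and contact force between the fingers and shaft above 0.5 N), for 0.05 s.
At the end, for the whole second after the job is handed in: The shaft stands upright (within 8 degrees), at rest and released, inside the top and middle rings with its foot on the bottom ring (height within 6 mm, centre within 15 mm of the rings' axis); the thin pin and the sleeve stand within 30 mm of where they were (z of shaft_centre in the frame of stop_ring between 0.058 and 0.071 m and horizontal distance between shaft_centre and stop_ring below 0.015 m and angle between shaft_centre's own z axis and vertical below 0.14 rad and linear speed of shaft below 0.02 m/s and distance of each of thin_pin_centre, sleeve_centre from where it was at the start of the episode below 0.03 m); the robot touches nothing.
It fails at once if the thin pin is moved by more than 30 mm or knocked over (distance of thin_pin_centre from where it was at the start of the episode above 0.03 m or angle between thin_pin_centre's own z axis and vertical above 0.35 rad).
It fails at once if the sleeve is moved by more than 30 mm or knocked over (distance of sleeve_centre from where it was at the start of the episode above 0.03 m or angle between sleeve_centre's own z axis and vertical above 0.35 rad).
It also fails if it takes over 40 s, if anything falls off the work surface, if the arm or the gripper's body presses on something with over 40 N, if the wrist force passes 120 N, or if a joint passes its speed limit or range.

### The arm

A 6-joint arm with a two-finger parallel gripper is mounted at the origin on the work surface. World frame = base frame: x ahead of the robot, y to its left, z up, the work surface at z = 0. Lengths are in m, angles in rad, forces in N, time in s.
With the tool pointing down it reaches from about 0.35 to 0.975 m from the base axis. Payload 4.9 kg.
Tool frame: the origin (TCP) lies on the centre line of the jaws, within the pads' length; the fingertips stand 17 mm ahead of it and the grasp point (between the pads) lies 2 mm behind it; x points along the fingers, y is the direction in which the jaws open and shut, and the axes are right-handed (so a half turn about x gives the same grasp; the last joint's range is limited). The gripper opens to 85 mm and grips with 20 to 120 N. Pads are 22 mm wide; open, the fingers measure 114 mm over their backs; the gripper's body (76 mm by 85 mm) begins 54 mm behind the grasp point. The pads swing forward as they close: fully open they stand 13 mm farther back than shut.
Start: joints at [1.186, 0.053, 1.613, -0, 1.476, -0.119], TCP at [0.164, 0.603, 0.248] pointing down, gripper open.
Joint ranges: [-3.01, 3.01], [-1.01, 2.22], [0.06, 2.58], [-1.02, 4.17], [0.09, 2.62], [-3.14, 3.14]. Speed limits (rad/s): [2.57, 2.57, 3.14, 3.14, 3.14, 3.14].

### API

Orientations are given as a unit quaternion [w, x, y, z].
In Python, from plant import status, viewer, manip gives the robot as it stands.
- The arm moves only by the tool drive_tool, never from a script. Its argument "plan" is a list of rows, each a list of 4 numbers: the shift along the tool's x, y, z in m, then the turn about the tool's x in units of 8 degrees (1.0 is 8 degrees). A call has 1 to 12 rows; each row is the pose to reach, as a shift and turn from the pose commanded when the call began, along the tool's axes at that moment; what a row does not reach only later rows make up. A row lasts 1/10 s, in which the tool goes at most 50 mm and 8.59 degrees, less where a joint would pass 70% of its speed; a pose out of reach is approached as far as the arm can. A call with a gripper value outside its range is refused whole. "fingers" is the finger opening in m, from 0 to 0.0854, set as the call begins (left out, the last holds). The fingers move at their own pace and stop on an object; the grip force is fixed at half the most. Time passes only in rows, so rows that repeat a pose let the fingers close. It gives the time, the measured TCP pose, the force and the opening at its end, in the units of the state.
- status.state(): the state, without advancing time (a new reading comes with each control period).
- viewer.grab_frame(name): name is "scene" or "side" or "wrist"; returns the picture (400x640x3 uint8, blue, green, red); there is no depth.
- viewer.calibration(name): a dict with "vfov" (degrees; the focal length in pixels is half the picture's height over the tangent of half this angle, whatever the lens; pixels are square), "cx", "cy" (the principal point, pixels), "rvec" (rotation vector, rad) and "tvec" (3), from world to camera coordinates, as OpenCV has them. Camera axes: x right, y down, z forward; pixel columns grow to the right and rows downward; lengths in m; the calibration is good to about 2 mm. A picture is of the moment at which its call begins: read the wrist's pose just before it. calibration takes no time and is no camera call; for the wrist camera it gives the pose at the moment of the call.
- manip.job_done(): hands the job in, once; it reports no verdict.
The state is a dict: "time": time; "joint_pos": joint angles; "joint_vel": joint speeds; "joint_efforts": joint torques, N m; "tool_pos": TCP position; "tool_rot": TCP orientation; "contact_force": force on the tool from outside, world axes, zero at the start; "ft_torque": the same for the moment, N m; "gripper_width": opening from 0.0 (shut) to 1.0 (fully open).
Only numpy, scipy, OpenCV 4.12 (cv2) and the standard library are available. Lean on these libraries where they do the work, as an engineer would, in place of code of your own. Each camera call takes 0.05 s, during which the arm holds its last target. There are 200 camera calls.

## Working session

There is one attempt and no reset: what is moved stays moved. The work goes in short steps, Python scripts to look and compute and a tool call to move; the robot and the scene stay as the last step left them, time stands still between calls to the robot, and variables do not carry over. Pictures are saved under pics/ and viewed, about 8 in all and at most 12, crops included, and the job is handed in when it is done.

Besides the shell and the picture viewer there is one more tool, called after ">>>" as name([rows], argument=value, ...), one row to a line, values as JSON. drive_tool: Moves the arm, as the interface text tells. Its arguments: {"type":"object","properties":{"plan":{"type":"array","items":{"type":"array","items":{"type":"number"}}},"fingers":{"type":"number"}},"required":["plan"]}

```bash
mkdir -p pics; ls
python3 - <<'E'
from plant import status, viewer, manip
import cv2,numpy as np
s=status.state(); print({k:np.round(v,3).tolist() for k,v in s.items()})
for n in("scene","side"):
    cv2.imwrite(f"pics/{n}0.png",viewer.grab_frame(n)); print(viewer.calibration(n))
print(viewer.calibration("wrist"))
E
```

```text
pics
{'time': 0.0, 'joint_pos': [1.186, 0.053, 1.614, 0.0, 1.476, -0.119], 'joint_vel': [-0.0, 0.001, -0.001, 0.002, -0.003, 0.001], 'joint_efforts': [-0.002, -39.368, -37.018, -0.0, 0.007, -0.0], 'tool_pos': [0.164, 0.602, 0.247], 'tool_rot': [0.701, 0.093, 0.701, -0.094], 'contact_force': [0.27, -0.455, 0.54], 'ft_torque': [0.015, -0.014, -0.004], 'gripper_width': 1.0}
{'vfov': 49.23352980186287, 'cx': 323.89414353728483, 'cy': 198.92979519232958, 'rvec': array([ 1.9288635 ,  1.45805092, -0.62914511]), 'tvec': array([-0.18131543, -0.25387783,  1.11890271])}
{'vfov': 43.88779778919688, 'cx': 316.21033701430343, 'cy': 196.1231871941902, 'rvec': array([ 0.25008716, -2.90623822,  1.05098969]), 'tvec': array([0.50003536, 0.07028728, 1.10806729])}
{'vfov': 64.53137520132456, 'cx': 315.9033232660315, 'cy': 197.93805966454826, 'rvec': array([-2.28910044, -1.74750299, -0.27491787]), 'tvec': array([-0.62389214, -0.03836782,  0.37947128])}
```

View pics/scene0.png

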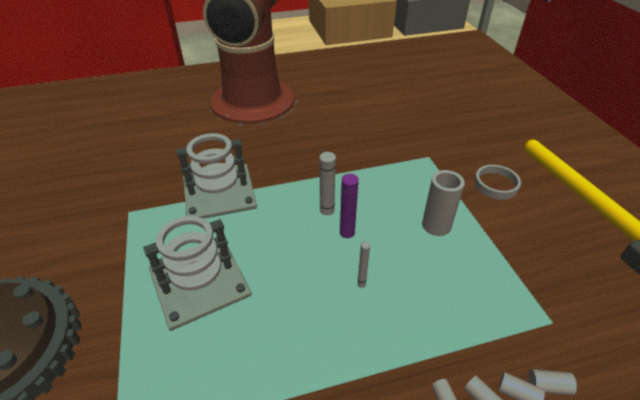

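View pics/side0.png

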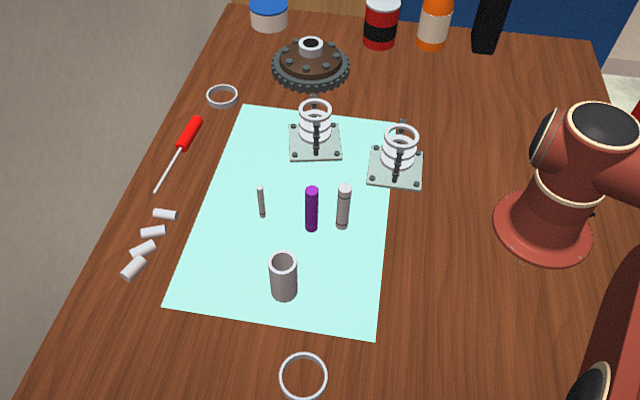

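The scene view shows two stands, at (210,175) near the base and (195,265) farther away. I take the far one, which is at (315,130) in the side view. The shaft candidates are grey with bands at scene (328,184) / side (343,207), and purple at scene (348,206). The grey one is the shaft. I'll confirm this in an enlarged crop.

Run:
```python
import cv2,numpy as np
a=cv2.imread("pics/scene0.png");b=cv2.imread("pics/side0.png")
def t(i,x,y):
    o=cv2.resize(i[y:y+100,x:x+130],None,fx=3,fy=3,interpolation=cv2.INTER_CUBIC)
    for k in range(0,130,10): cv2.line(o,(k*3,0),(k*3,4 if k%50 else 12),(0,0,255),1)
    for k in range(0,100,10): cv2.line(o,(0,k*3),(4 if k%50 else 12,k*3),(0,0,255),1)
    return o
cv2.imwrite("pics/crop.png",np.vstack([np.hstack([t(a,130,215),t(a,270,140)]),np.hstack([t(b,250,80),t(b,280,150)])]))
```

```text
(no output)
```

View pics/crop.png

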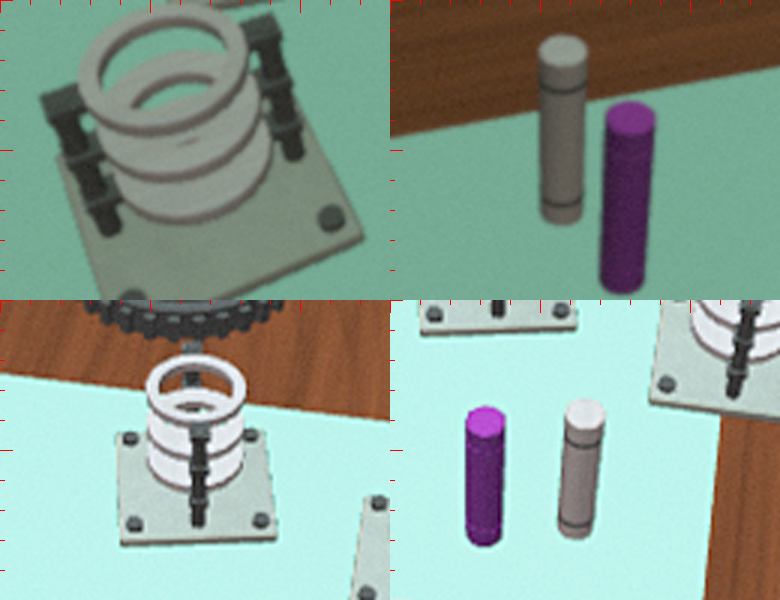

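The grey banded shaft is next to the plain purple cylinder, so the grey one is confirmed. Shaft top: scene (327.7,155.7), side (345,187). Far stand, top ring centre: scene (184.7,236.5), side (315.3,108).

```bash
cat > h.py <<'E'
import cv2,numpy as np
from plant import status,viewer
def ray(n,uv,c=None):
    c=c or viewer.calibration(n); f=200/np.tan(np.radians(c["vfov"]/2))
    R=cv2.Rodrigues(np.array(c["rvec"]))[0]
    return -R.T@c["tvec"], R.T@np.array([(uv[0]-c["cx"])/f,(uv[1]-c["cy"])/f,1])
def onz(n,uv,z,c=None):
    o,d=ray(n,uv,c); return (o+d*(z-o[2])/d[2])[:2]
def proj(n,P,c=None):
    c=c or viewer.calibration(n); f=200/np.tan(np.radians(c["vfov"]/2))
    K=np.array([[f,0,c["cx"]],[0,f,c["cy"]],[0,0,1.]])
    return cv2.projectPoints(np.array(P,float).reshape(-1,3),c["rvec"],c["tvec"],K,None)[0].reshape(-1,2)
E
python3 - <<'E'
from h import *
for k,z,a,b in [("shaft",.13,(327.7,155.7),(345,187)),("shaftfoot",0,(327.5,210),(336,226)),("ring",.115,(184.7,236.5),(315.3,108)),("purple",.13,(350.3,179),(312,190.3)),("pin",.1,(366,243),(260,188)),("sleeve",.11,(447,181),(283,262)),("near",.115,(210,147),(401,138)),("post1",.115,(150.7,248.3),None),("post2",.115,(217.7,223.3),None)]:
    print(k,onz("scene",a,z).round(4),onz("side",b,z).round(4) if b else "")
from scipy.spatial.transform import Rotation as R
q=status.state()["tool_rot"];print(R.from_quat([q[1],q[2],q[3],q[0]]).as_matrix().round(3))
print(proj("wrist",[.5,.1,.13]))
E
```

```text
shaft [0.4374 0.0711] [0.4382 0.0718]
shaftfoot [0.4368 0.0717] [0.4498 0.0763]
ring [ 0.5439 -0.1729] [ 0.5404 -0.1746]
purple [0.5051 0.0889] [0.5023 0.0924]
pin [0.6143 0.0781] [0.6144 0.0804]
sleeve [0.5316 0.249 ] [0.528  0.2553]
near [ 0.337  -0.1188] [ 0.3333 -0.1085]
post1 [ 0.5535 -0.2196] 
post2 [ 0.5305 -0.1248] 
[[-0.001  0.263  0.965]
 [-0.002  0.965 -0.263]
 [-1.    -0.002 -0.   ]]
[[ -0.64105152 546.34411466]]
```

>>> drive_tool([
  [-0.02,-0.02,0.02,0],
  [-0.02,-0.055,0.05,0],
  [-0.02,-0.09,0.083,0],
  [-0.02,-0.126,0.116,0],
  [-0.02,-0.163,0.15,0],
  [-0.02,-0.2,0.184,0],
  [-0.02,-0.236,0.217,0],
  [-0.02,-0.272,0.25,0],
  [-0.02,-0.31,0.284,0],
  [-0.02,-0.345,0.316,0],
  [-0.02,-0.38,0.349,0],
  [-0.02,-0.4,0.367,0],
], fingers=0.0854)

```text
time: 1.3
tool_pos: [0.4139, 0.1178, 0.268]
tool_rot: [0.701, 0.095, 0.701, -0.095]
contact_force: [-0.6, 0.4, -0.5]
gripper_width: 0.998
```

Run:
```python
from h import *
c=viewer.calibration("wrist");s=status.state();im=viewer.grab_frame("wrist")
print(s["time"],s["tool_pos"],s["tool_rot"],s["joint_pos"],s["contact_force"])
print(c);print(proj("wrist",[[.438,.0715,.13],[.438,.0715,0],[.504,.0907,.13],[.542,-.174,.115]],c))
cv2.imwrite("pics/w1.png",im)
```

```text
1.3 [0.41389989 0.11784741 0.26795661] [ 0.70074312  0.09455004  0.70070559 -0.09503183] [ 1.04518261e-01 -4.53121938e-01  2.01607451e+00 -6.74576309e-04
  1.57874980e+00 -1.19736455e+00] [-0.55851898  0.35971649 -0.46492032]
{'vfov': 64.53137520132456, 'cx': 315.9033232660315, 'cy': 197.93805966454826, 'rvec': array([-2.29203498, -1.74370847, -0.27606517]), 'tvec': array([-0.22369208, -0.39498978,  0.28530063])}
[[273.93531084 229.49630151]
 [286.54203355 188.99102769]
 [314.0578484  285.60776094]
 [ 93.26728737 361.74420405]]
```

View pics/w1.png

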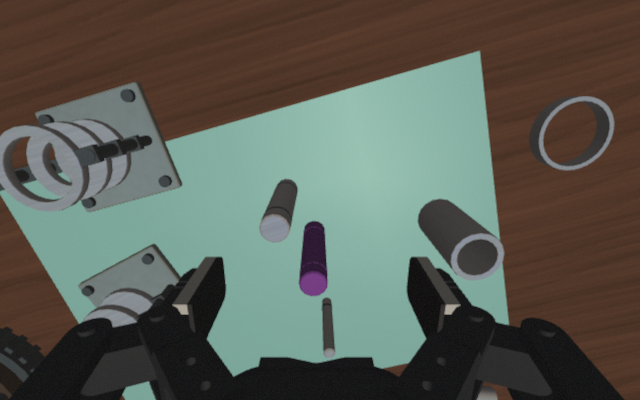

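The shaft top shows at (275,228), against a prediction of (273.9,229.5), so the position is good to about 1 mm. The purple one is at (313,284). I'll move over the shaft and descend.

>>> drive_tool([
  [0,-0.02,0.018,0],
  [0,-0.038,0.0345,0],
  [0,-0.038,0.0345,0],
  [0.03,-0.038,0.0345,0],
  [0.065,-0.038,0.0345,0],
  [0.1,-0.038,0.0345,0],
  [0.13,-0.038,0.0345,0],
  [0.15,-0.038,0.0345,0],
  [0.158,-0.038,0.0345,0],
  [0.158,-0.038,0.0345,0],
  [0.158,-0.038,0.0345,0],
])

```text
time: 2.45
tool_pos: [0.4371, 0.0753, 0.1114]
tool_rot: [0.701, 0.094, 0.7, -0.093]
contact_force: [-0.2, -0.4, 0.3]
gripper_width: 0.998
```

Run:
```python
from h import *
cv2.imwrite("pics/w2.png",np.hstack([viewer.grab_frame("wrist")[150:400,120:520],viewer.grab_frame("side")[80:330,150:550]]))
```

```text
(no output)
```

View pics/w2.png

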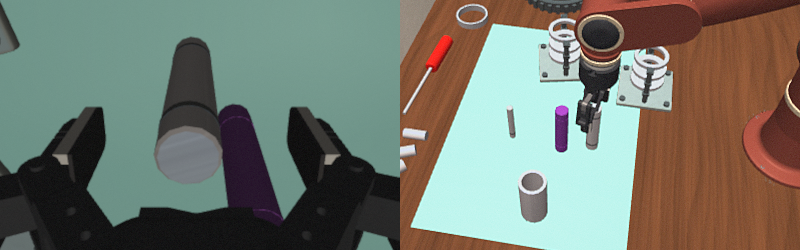

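The shaft is between the open jaws, about 3 mm off the jaw centre line towards -y. I'll correct that and close.

>>> drive_tool([
  [0,-0.003,0.001,0],
  [0,-0.003,0.001,0],
  [0,-0.003,0.001,0],
])

```text
time: 2.85
tool_pos: [0.437, 0.0716, 0.1108]
tool_rot: [0.701, 0.094, 0.701, -0.094]
contact_force: [-0.3, -0.4, 0.0]
gripper_width: 0.996
```

>>> drive_tool([
  [0,0,0,0],
  [0,0,0,0],
  [0,0,0,0],
  [0,0,0,0],
  [0,0,0,0],
  [0,0,0,0],
  [0,0,0,0],
  [0,0,0,0],
], fingers=0.0)

```text
time: 3.65
tool_pos: [0.4369, 0.0719, 0.1104]
tool_rot: [0.701, 0.094, 0.701, -0.094]
contact_force: [-0.0, 1.4, 1.2]
gripper_width: 0.307
```

Gripped at about 27 mm opening. Lifting.

>>> drive_tool([
  [-0.01,0,0,0],
  [-0.03,0,0,0],
  [-0.055,0,0,0],
  [-0.08,0,0,0],
  [-0.105,0,0,0],
  [-0.13,0,0,0],
  [-0.15,0,0,0],
  [-0.16,0,0,0],
  [-0.165,0,0,0],
  [-0.165,0,0,0],
])

```text
time: 4.65
tool_pos: [0.4364, 0.0718, 0.2749]
tool_rot: [0.701, 0.094, 0.701, -0.094]
contact_force: [0.3, -1.0, -4.6]
gripper_width: 0.312
```

Run:
```python
from h import *
from scipy.spatial.transform import Rotation as R
s=status.state();q=s["tool_rot"];M=R.from_quat([q[1],q[2],q[3],q[0]]).as_matrix()
print(s["tool_pos"],s["contact_force"],s["gripper_width"],M.T@(np.array([.542,-.1737,s["tool_pos"][2]])-s["tool_pos"]))
```

```text
[0.43642517 0.07177394 0.2748627 ] [ 0.30504883 -0.9799779  -4.60384903] 0.31216886954903894 [-7.67634333e-05 -2.09122517e-01  1.66346831e-01]
```

>>> drive_tool([
  [0,-0.01,0.008,0],
  [0,-0.03,0.024,0],
  [0,-0.055,0.044,0],
  [0,-0.08,0.064,0],
  [0,-0.105,0.084,0],
  [0,-0.13,0.104,0],
  [0,-0.155,0.123,0],
  [0,-0.177,0.141,0],
  [0,-0.194,0.154,0],
  [0,-0.204,0.162,0],
  [0,-0.209,0.1665,0],
  [0,-0.209,0.1665,0],
])

```text
time: 5.85
tool_pos: [0.5423, -0.174, 0.2744]
tool_rot: [0.7, 0.094, 0.701, -0.094]
contact_force: [-0.8, 0.7, -5.0]
gripper_width: 0.311
```

Run:
```python
from h import *
s=status.state();p=s["tool_pos"];print(p)
f=lambda n,x,y:cv2.resize(viewer.grab_frame(n)[y:y+200,x:x+130],None,fx=3,fy=3,interpolation=cv2.INTER_CUBIC)
cv2.imwrite("pics/a3.png",np.hstack([f("scene",120,130),f("side",250,10)]))
z=p[2]-.11
for n in("scene","side"): print(n,proj(n,[[.542,-.1737,.115],[p[0],p[1],z],[p[0],p[1],z+.13]]).round(1).tolist())
```

```text
[ 0.54227612 -0.17396072  0.27443582]
scene [[184.1, 235.7], [175.9, 211.4], [149.6, 131.6]]
side [[314.6, 108.2], [314.8, 91.4], [315.6, 41.8]]
```

View pics/a3.png

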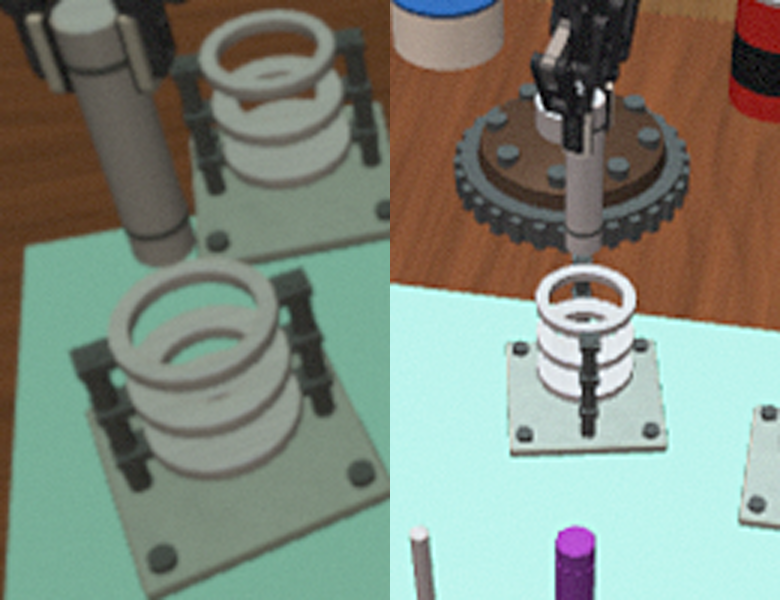

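Scene view: the shaft foot is at about (174,213) and the ring centre at (185,237). The shaft is upright and 2–3 mm to -y of the axis. I'll trim that and lower in stages.

>>> drive_tool([
  [0,0.0025,-0.0015,0],
  [0,0.0025,-0.0015,0],
  [0.01,0.0025,-0.0015,0],
  [0.025,0.0025,-0.0015,0],
  [0.04,0.0025,-0.0015,0],
  [0.05,0.0025,-0.0015,0],
  [0.06,0.0025,-0.0015,0],
  [0.065,0.0025,-0.0015,0],
  [0.065,0.0025,-0.0015,0],
])

```text
time: 6.85
tool_pos: [0.5412, -0.1706, 0.2091]
tool_rot: [0.7, 0.094, 0.702, -0.094]
contact_force: [0.8, -0.3, -4.9]
gripper_width: 0.31
```

Run:
```python
from h import *
f=lambda n,x,y:cv2.resize(viewer.grab_frame(n)[y:y+150,x:x+130],None,fx=3,fy=3,interpolation=cv2.INTER_CUBIC)
w=viewer.grab_frame("wrist")[200:400,:][:, 60:580]
cv2.imwrite("pics/a4.png",np.hstack([f("scene",120,180),f("side",250,50)]))
s=status.state();print(s["tool_pos"],s["contact_force"])
```

```text
[ 0.5421282  -0.17102065  0.21117825] [ 0.25978874 -0.0507238  -4.60327627]
```

View pics/a4.png

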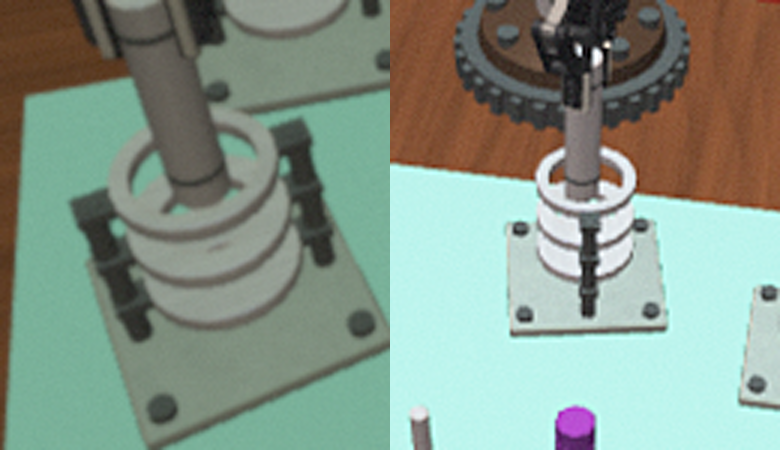

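The shaft's foot is inside the top ring, about 3 mm to +x of the axis. I'll trim and continue down through the middle ring.

>>> drive_tool([
  [0,-0.0005,-0.0025,0],
  [0.01,-0.0005,-0.0025,0],
  [0.02,-0.0005,-0.0025,0],
  [0.03,-0.0005,-0.0025,0],
  [0.038,-0.0005,-0.0025,0],
  [0.044,-0.0005,-0.0025,0],
  [0.047,-0.0005,-0.0025,0],
  [0.047,-0.0005,-0.0025,0],
  [0.047,-0.0005,-0.0025,0],
])

```text
time: 7.9
tool_pos: [0.5394, -0.1707, 0.1637]
tool_rot: [0.701, 0.094, 0.701, -0.094]
contact_force: [0.5, 0.3, -4.9]
gripper_width: 0.318
```

>>> drive_tool([
  [0.001,0,0,0],
  [0.002,0,0,0],
  [0.003,0,0,0],
  [0.004,0,0,0],
  [0.004,0,0,0],
])

```text
time: 8.4
tool_pos: [0.539, -0.1706, 0.1591]
tool_rot: [0.701, 0.094, 0.701, -0.094]
contact_force: [0.3, 0.7, -5.0]
gripper_width: 0.314
```

>>> drive_tool([
  [0.001,0,0,0],
  [0.002,0,0,0],
  [0.003,0,0,0],
  [0.003,0,0,0],
])

```text
time: 8.8
tool_pos: [0.539, -0.1706, 0.156]
tool_rot: [0.701, 0.094, 0.701, -0.094]
contact_force: [-0.5, 0.5, -5.4]
gripper_width: 0.315
```

>>> drive_tool([
  [0.0005,0,0,0],
  [0.001,0,0,0],
  [0.001,0,0,0],
])

```text
time: 9.1
tool_pos: [0.5392, -0.1707, 0.1555]
tool_rot: [0.701, 0.094, 0.701, -0.094]
contact_force: [0.2, -0.4, -2.9]
gripper_width: 0.309
```

>>> drive_tool([
  [0.0005,0,0,0],
  [0.0005,0,0,0],
])

```text
time: 9.3
tool_pos: [0.5394, -0.1707, 0.1555]
tool_rot: [0.701, 0.094, 0.701, -0.094]
contact_force: [0.3, 0.1, -1.4]
gripper_width: 0.313
```

Run:
```python
from h import *
f=lambda n,x,y:cv2.resize(viewer.grab_frame(n)[y:y+150,x:x+130],None,fx=3,fy=3,interpolation=cv2.INTER_CUBIC)
cv2.imwrite("pics/a5.png",np.hstack([f("scene",120,180),f("side",250,50)]))
s=status.state();print(s["tool_pos"],s["contact_force"])
```

```text
[ 0.53938896 -0.17072976  0.15549668] [-1.07514469e+00  1.11457874e+00  3.65582087e-04]
```

View pics/a5.png

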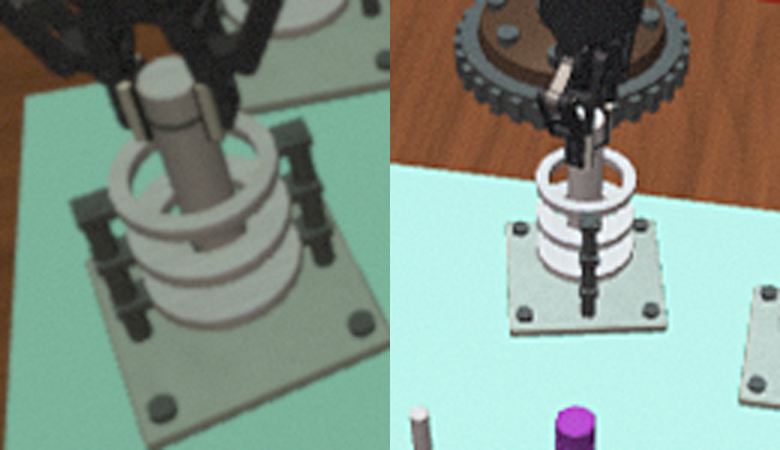

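The load has transferred (force is about 0) with the TCP at z = 0.1555. That is the expected bottom-ring height of 0.045 + 0.1105. The shaft is upright inside both rings, so I'll release it.

>>> drive_tool([
  [0,0,0,0],
  [0,0,0,0],
  [0,0,0,0],
  [0,0,0,0],
  [0,0,0,0],
  [0,0,0,0],
  [0,0,0,0],
], fingers=0.0854)

```text
time: 10.1
tool_pos: [0.5391, -0.1706, 0.1548]
tool_rot: [0.701, 0.094, 0.701, -0.094]
contact_force: [1.1, 0.4, 0.6]
gripper_width: 0.998
```

>>> drive_tool([
  [-0.01,0,0,0],
  [-0.03,0,0,0],
  [-0.06,0,0,0],
  [-0.09,0,0,0],
  [-0.12,0,0,0],
  [-0.15,0,0,0],
  [-0.16,0,0,0],
  [-0.16,0,0,0],
])

```text
time: 10.9
tool_pos: [0.5399, -0.171, 0.3174]
tool_rot: [0.702, 0.093, 0.699, -0.094]
contact_force: [-0.0, -0.6, -0.9]
gripper_width: 1.001
```

Run:
```python
from h import *
a=viewer.grab_frame("scene");b=viewer.grab_frame("side")
f=lambda n,x,y:cv2.resize(n[y:y+100,x:x+133],None,fx=3,fy=3,interpolation=cv2.INTER_CUBIC)
cv2.imwrite("pics/a6.png",np.vstack([np.hstack([f(a,130,190),f(b,250,60)]),np.hstack([cv2.resize(i,(399,249)) for i in(a,b)])]))
for n in("scene","side"): print(n,proj(n,[[.542,-.1737,.115],[.542,-.1737,.175],[.6143,.079,.1],[.530,.252,.11]]).round(1).tolist())
print(status.state())
```

```text
scene [[184.1, 235.7], [174.2, 205.7], [366.6, 242.9], [448.2, 180.1]]
side [[314.6, 108.2], [314.9, 87.8], [260.2, 187.5], [282.3, 260.3]]
{'time': 11.0, 'joint_pos': array([-4.38118583e-01, -1.19503029e-01,  1.67349211e+00, -3.32932144e-05,
        1.58944392e+00, -1.74309280e+00]), 'joint_vel': array([-1.15405302e-03,  1.23405268e-02,  2.60505859e-02, -8.36235488e-05,
        7.69707497e-04, -8.56471792e-04]), 'joint_efforts': array([ 2.53179140e-02, -3.40786386e+01, -3.93601191e+01,  1.63054497e-04,
       -5.20204616e-03, -3.34036606e-06]), 'tool_pos': array([ 0.53867785, -0.17043266,  0.31342313]), 'tool_rot': array([ 0.70024587,  0.09389031,  0.70149413, -0.09352172]), 'contact_force': array([-0.28330546, -0.37423442, -0.2649455 ]), 'ft_torque': array([-0.00566345, -0.02237469, -0.01110238]), 'gripper_width': 1.0000677873182946}
```

View pics/a6.png

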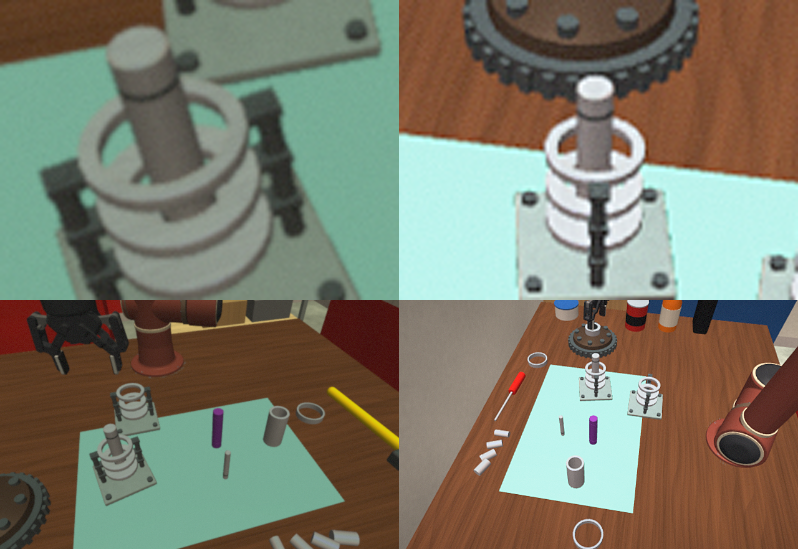

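The shaft top is at scene (176,205) and side (316,89), against on-axis predictions of (174,206) and (315,88). It stands upright and centred within about 3 mm, and the pin and sleeve are unmoved.

```bash
python3 -c "
from plant import manip;print(manip.job_done())"
```

```text
the job is handed in; nothing more can be done
None
```

The shaft is standing in the far gauge stand, on the bottom ring and inside the top and middle rings. I released it, backed the gripper off 160 mm and handed the job in at about 11 s. The hand-in gives no verdict, so the checks below are my own.

- **Right part and stand:** I picked up the grey banded shaft, not the purple look-alike next to it. I used the stand farther from the base.
- **Lowering:** I stopped when its weight came off the gripper, with the shaft still held. The wrist force fell from about -5 N to about 0. The tool height then was 0.1555 m, which matches the shaft's foot resting on the bottom ring to about 1 mm.
- **Final position:** in both camera views the shaft looks upright and at rest. Its top is within about 3 mm of the rings' axis, inside the 15 mm allowed.
- **Pin and sleeve:** both look to be standing where they were, judged by eye in the final pictures rather than measured again.
- **Robot:** the gripper is open and well clear of the stand, with no contact force beyond noise.

No check failed. The ring position from the two cameras differed by 2–4 mm, so I made small corrections on the way down.

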